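# Find the fan rotor's heavy side and hold it down

### The job

The unplugged bench fan wobbles because one side of its rotor is heavier, which cannot be seen. Before you touch the fan, turn the speed knob on its control box fully anticlockwise to off; then grip the black nose of the rotor hub, turn the rotor by hand to feel which side is heavy, and bring the heavy side straight down to the lowest point of the circle. Finish still gripping the nose with the heavy side held at the bottom, so that I can clip a balance weight on opposite it; leave the jar, the crock lid and the brush where they are.

Things in the scene. Friction and masses are not known exactly. Their poses are not given: they have to be found in the camera images.
- fan: Bench fan, fixed, front guard off: green base plate 240 x 310 mm, 15 mm high (origin under its centre, on the table; x axis from the fan's front, which looks to the robot, to its back) with a U yoke. The yoke carries the tilted head: a steel rim 272 mm across, its centre 190 mm above the origin, with a motor behind it.
- hub_nose (a point): Middle of the black hub nose, a plain round boss 42 mm in diameter, 44 mm long, on the rotor axis. This point and frame do not turn with the rotor. z axis: the rotor axis, out of the fan, up and towards the robot, 30 deg off vertical. x axis: up the slope in the rotor plane, so -x points to the lowest point of the circle. 22 mm along -z the nose stands on a flat blue hub 76 mm across.
- rotor_mid (a point): Centre of the rotor, 40 mm below the nose point along the axis; same axes. Five equal blue blades reach 114 mm out. It turns endlessly either way, but stiffly: the bearing rubs with about 0.1 N m, so it stays where it is left. The unseen heavy side adds at most 0.055 to 0.085 N m about the axis, resisting as it climbs, helping as it sinks. It starts over 45 deg from the lowest point.
- control_box: Grey control box, fixed, 130 x 100 mm and 63 mm high, beside the fan on its left (+y) side; origin at the centre of its underside. Its -x side faces the robot; there a red dot marks off.
- speed_grip (a point): The speed knob on top of the box: a black bar grip 44 mm long, 14 mm thick and 32 mm high on a round foot. This point lies on its vertical turning axis, 7 mm below the top of the bar, 100 mm above the table. Its x axis lies along the bar and turns with it; the white line is on its -x half.
- speed (a joint): Angle of the speed knob: 0 is off, at the anticlockwise end stop (bar along the box's x axis, white line towards the robot), growing clockwise seen from above, up to 4.2. It rubs with about 0.04 N m and stays where it is left.
- jar_mid (a point): Bystander: clear screw-top jar, 84 mm across, 115 mm tall (point half-way up).
- lid_mid (a point): Bystander: brown crock lid with a knob, 164 mm across, 52 mm tall (point half-way up).
- brush_grip (a point): Bystander: cleaning brush lying flat between the robot and the fan, 160 mm long (point on its handle).
Mind the look-alikes: they are no part of the job. Leave any purple or yellow look-alike of the control_box alone.

How it is judged:
By the outcome, as a careful person would: the job done as asked, in the order asked, and still so for the second after the job is handed in, while the arm keeps its last pose, push and grip.
It also fails if it takes over 72 s, if anything falls off the work surface, if the arm or the gripper's body presses on something with over 40 N, if the wrist force passes 120 N, or if a joint passes its speed limit or range.

### The arm

A 7-joint arm with a two-finger parallel gripper is mounted at the origin on the work surface. World frame = base frame: x ahead of the robot, y to its left, z up, the work surface at z = 0. Lengths are in m, angles in degrees, forces in N, time in s.
With the tool pointing down it reaches from about 0.4 to 0.85 m from the base axis. Payload 10.4 kg.
Tool frame: the origin (TCP) lies midway between the tips of the shut fingers; the grasp point (between the pads) lies bot.grasp_offset behind it (bot.grasp_offset is the distance from the TCP to the grasp point, in m); z points along the fingers, y is the line along which they close (so a half turn about z gives the same grasp; the last joint's range is limited). The gripper opens to 87 mm and grips with 3 to 60 N. Pads are 19 mm wide; open, the fingers measure 117 mm over their backs; the gripper's body (75 mm by 190 mm) begins 51 mm behind the grasp point.
Start: joints at [-76.868, 19.034, -3.707, 83.658, 1.238, 77.344, -5.071], TCP at [0.156, 0.605, 0.223] pointing down, gripper open.
Joint ranges: [-148.97, 148.97], [-28.65, 121.19], [-84.17, 76.75], [9.2, 138.47], [-72.65, 252.65], [3.7, 117.97], [-149.18, 149.18]. Speed limits (degrees/s): [127.2, 127.2, 159.86, 159.86, 180, 180, 180].

### API

Orientations are given as a 3x3 rotation matrix whose columns are the frame's x, y, z axes.
In Python, from rig import bot, optics, close_job gives the robot as it stands. The module is installed in compiled form; this text tells all that it offers. Calls block until the motion is done:
- bot.goto(position, orientation): joint-space move of the TCP to a pose.
- bot.servo_line(position, orientation=None, vel=0.15): straight line of the TCP; orientation=None keeps the orientation; vel is the mean speed in m/s.
- bot.movej(angles): joint-space move.
- bot.let_go() and bot.grab(squeeze=None): open the fingers fully, or close them until they stop; squeeze is the grip in N (None keeps the last).
- bot.pause(seconds).
- bot.solve_ik(position, orientation): joint angles nearest the present ones, or None.
- bot.read_state(): the state.
- optics.snapshot(name): name is "side" or "top"; returns the picture (480x640x3 uint8, red, green, blue); there is no depth.
- optics.camera_params(name): a dict with "K" (3x3 intrinsics, pixels), "R" (3x3) and "t" (3): a world point X has camera coordinates R X + t. Camera axes: x right, y down, z forward; pixel columns grow to the right and rows downward; lengths in m; the calibration is good to about 2 mm. A picture is of the moment at which its call begins. camera_params takes no time and is no camera call.
A pose or a line that the arm cannot do raises bot.PlanningError and nothing moves.
- close_job(): hands the job in; it is judged then, once.
The state is a dict: "time": time; "joint_positions": joint angles; "joint_vel": joint speeds; "joint_torque": joint torques, N m; "ee_pos": TCP position; "tool_rot": TCP orientation; "wrist_force": force on the tool from outside, world axes, zero at the start; "moment": the same for the moment, N m; "width": opening from 0.0 (shut) to 1.0 (fully open); "grip_force": force on a finger pad.
Only numpy, scipy, OpenCV 4.12 (cv2) and the standard library are available. Lean on these libraries where they do the work, as an engineer would, in place of code of your own. Each camera call takes 0.05 s, during which the arm holds its last target. There are 200 camera calls.

## Working session

There is one attempt and no reset: what is moved stays moved. The work goes in short steps, each a Python script; the robot and the scene stay as the last script left them, time stands still between calls to the robot, and variables do not carry over. Pictures are saved under pics/ and viewed, at most 10 in all, crops included, and the job is handed in when it is done.

```bash
mkdir -p pics; python3 - <<'E'
from rig import bot, optics
import cv2, numpy as np
for n in("side","top"):
    im=optics.snapshot(n); cv2.imwrite(f"pics/{n}0.png",im[:,:,::-1]); p=optics.camera_params(n)
    print(n,np.round(p["K"],1).tolist(),np.round(p["R"],3).tolist(),np.round(p["t"],3), "pos",np.round(-p["R"].T@p["t"],3))
s=bot.read_state();print({k:np.round(v,3) for k,v in s.items()},bot.grasp_offset)
E
```

```text
side [[563.1, 0.0, 325.6], [0.0, 563.1, 243.6], [0.0, 0.0, 1.0]] [[0.684, -0.729, -0.013], [-0.46, -0.417, -0.784], [0.566, 0.543, -0.621]] [-0.344  0.345  1.068] pos [-0.211 -0.686  0.928]
top [[535.6, 0.0, 325.4], [0.0, 535.6, 240.8], [0.0, 0.0, 1.0]] [[-0.003, -1.0, -0.002], [-0.981, 0.003, -0.192], [0.192, 0.001, -0.981]] [0.033 0.531 1.579] pos [0.218 0.03  1.651]
{'time': np.float64(0.1), 'joint_positions': array([-76.867,  19.067,  -3.708,  83.701,   1.238,  77.345,  -5.068]), 'joint_vel': array([ 0.016, -0.058, -0.067, -0.112,  0.052,  0.028, -0.098]), 'joint_torque': array([ 2.0000e-03, -6.2455e+01,  2.5000e-02, -3.9071e+01, -6.1000e-02,
        3.7000e-02,  0.0000e+00]), 'ee_pos': array([0.156, 0.605, 0.222]), 'tool_rot': array([[-0.968,  0.249, -0.   ],
       [ 0.249,  0.968, -0.001],
       [-0.   , -0.001, -1.   ]]), 'wrist_force': array([-0.753,  0.471, -0.215]), 'moment': array([-0.013,  0.013,  0.056]), 'grip_force': np.float64(0.0), 'width': np.float64(1.004)} 0.0187
```

View pics/side0.png

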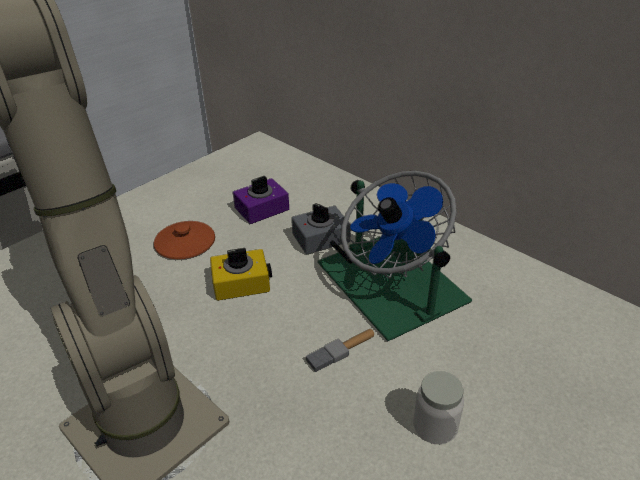

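View pics/top0.png

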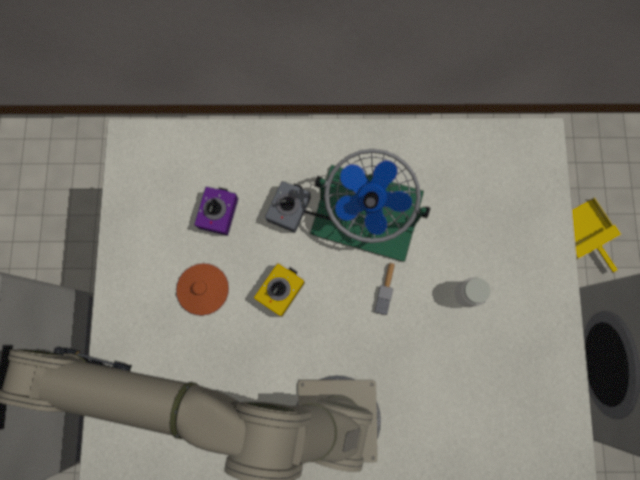

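Three control boxes show in the top view: purple at (216,208), yellow at (278,290) and grey at (287,205), next to the fan's +y side. Side view: purple (261,195), yellow (239,270), grey (320,225). Grey fits the description by its colour and position. The hub nose is at about (371,201) in top and (389,210) in side. I'll confirm with one enlarged crop.

```bash
python3 - <<'E'
import cv2, numpy as np
a=cv2.imread("pics/side0.png")[165:295,280:410]; b=cv2.imread("pics/top0.png")[150:250,255:355]; 
a=cv2.resize(a,(400,400),interpolation=cv2.INTER_CUBIC);b=cv2.resize(b,(400,400),interpolation=cv2.INTER_CUBIC)
im=np.hstack([a,b]);im=np.clip(im.astype(float)*1.6,0,255).astype(np.uint8)
cv2.imwrite("pics/crop1.png",im)
E
```

```text
(no output)
```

View pics/crop1.png

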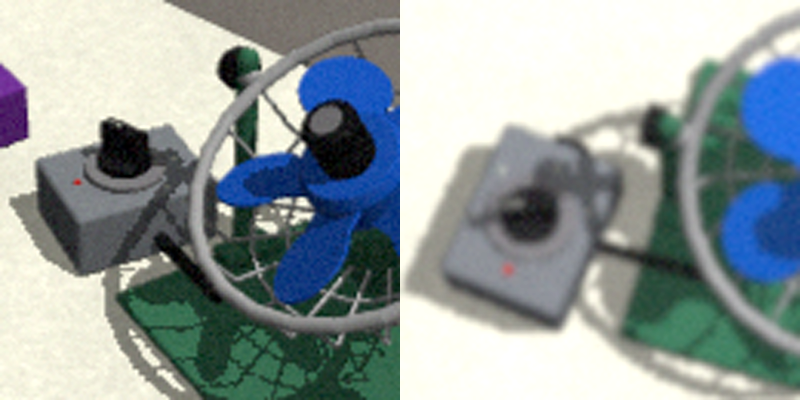

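```bash
cat > h.py <<'E'
import numpy as np, cv2
from rig import bot, optics
P={n:optics.camera_params(n) for n in("side","top")}
def ray(n,uv):
    p=P[n];d=p["R"].T@np.linalg.solve(p["K"],np.r_[uv,1.]);return -p["R"].T@p["t"],d/np.linalg.norm(d)
def onz(n,uv,z):
    c,d=ray(n,uv);return c+d*(z-c[2])/d[2]
def tri(us,ut):
    (c1,d1),(c2,d2)=ray("side",us),ray("top",ut)
    s=np.linalg.lstsq(np.c_[d1,-d2],c2-c1,rcond=None)[0];a=c1+s[0]*d1;b=c2+s[1]*d2
    return (a+b)/2,np.linalg.norm(a-b)
def proj(n,X):
    q=P[n]["K"]@(P[n]["R"]@X+P[n]["t"]);return q[:2]/q[2]
def blob(mask,near,r=40):
    k,l,st,c=cv2.connectedComponentsWithStats(mask.astype(np.uint8))
    i=min((i for i in range(1,k) if st[i,4]>8),key=lambda i:np.hypot(*(c[i]-near)))
    return cv2.findNonZero((l==i).astype(np.uint8))[:,0,:],c[i]
E
python3 - <<'E'
from h import *
np.set_printoptions(precision=4,suppress=True)
I={n:cv2.imread(f"pics/{n}0.png") for n in P}
H={n:cv2.cvtColor(I[n],cv2.COLOR_BGR2HSV) for n in P}
dark={n:I[n].max(2)<50 for n in P}
def both(lab,ns,nt):
    a,ca=blob(dark["side"],ns);b,cb=blob(dark["top"],nt)
    print(lab,len(a),ca,len(b),cb,*tri(ca,cb)); return a,b
both("knob",(319,212),(287,204)); both("nose",(389,210),(371,201))
both("pivL",(357,187),(319,181)); both("pivR",(441,258),(426,212))
red={n:(I[n][:,:,2].astype(int)-I[n][:,:,1]>35) for n in P}
for n,q in(("side",(305,224)),("top",(282,217))):
    try: a,c=blob(red[n],q);print("red",n,c,len(a),onz(n,c,.063))
    except Exception as e: print(e)
for n,z in(("top",.063),):
    h=H[n];print("greybox sample",h[215,290],h[200,275],h[195,285])
# dump the dark-knob rows, top and side
for n,(u,v) in(("side",(320,212)),("top",(287,204))):
    print(n,u-12,v-12);print(I[n].max(2)[v-12:v+13,u-12:u+13])
g=(H["top"][:,:,0]>60)&(H["top"][:,:,0]<95)&(H["top"][:,:,1]>110)
g[:, :300]=0;g[:,440:]=0
pts=cv2.findNonZero(g.astype(np.uint8))[:,0,:]
w=np.array([onz("top",p,.015)[:2] for p in pts]).astype(np.float32)
r=cv2.minAreaRect(w);print("plate",r)
E
```

```text
knob 20 [313.05 224.95] 143 [287.3706 203.2238] [0.6402 0.1568 0.0475] 0.02606911024222264
nose 377 [390.2016 211.4668] 113 [370.4159 198.7611] [ 0.616  -0.0925  0.2177] 0.0026144466933696628
pivL 103 [356.0291 187.3689] 10 [333.7 189.3] [0.635  0.0137 0.2274] 0.01666259035552048
pivR 27 [419.8889 254.2593] 78 [420.5385 215.3077] [ 0.5633 -0.2239  0.2051] 0.02438549854751464
red side [260.0333 194.8381] 451 [0.6151 0.3557 0.063 ]
red top [215.8649 210.523 ] 696 [0.6244 0.3664 0.063 ]
greybox sample [105  12  88] [120  17  92] [130   9  84]
side 308 200
[[156 154 156 153 156 153 154 158 153 156 154 155 154 155 155 154 153 151
  154 156 154 151 153 156 154]
 [156 151 153 155 154 155 154 154 154 152 157 149 150 152 153 154 154 152
  153 157 157 152 152 151 154]
 [158 153 155 155 157 157 155 155 156 153 156 153 152 153 154 154 153 151
  148 157 153 153 156 153 155]
 [152 149 153 153 156 159 132  84  76 117 147 150 154 154 155 154 150 148
  148 151 154 153 153 151 150]
 [151 147 148 153 129  73  52  51  70  64  65  71 115 149 153 155 152 151
  151 153 153 153 155 155 156]
 [151 150 152 15
[... 4134 characters left out ...]
 77  77  74  75  78  81  84  89
   93  90  90  91  91  95  98]
 [ 96  96  93  83  78  79  85  86  88  89  90  87  87  87  87  89  90  90
   89  87  85  92  96  95  97]
 [ 95  95  96  92  88  83  84  84  85  87  88  90  92  89  91  88  87  84
   88  90  90  96  95  98  95]
 [ 96  96  96  95  94  91  85  83  81  84  86  86  89  90  86  87  88  86
   91  93  95  98  97  97  94]
 [ 97  96  98  96  94  91  94  95  86  86  89  87  89  92  91  88  89  90
   95  95  99  99  97  94  90]
 [ 97  96  95  97  96  97 110 110  98  89  93  91  97  96  93  94  94  94
   96  97  98  97  98  93  88]]
plate ((0.6293890476226807, -0.10140901803970337), (0.3420358896255493, 0.2293323278427124), 73.43175506591797)
```

```bash
python3 - <<'E'
import cv2, numpy as np
I={n:cv2.imread(f"pics/{n}0.png") for n in("side","top")}
def t(n,u,v,r):
    a=I[n][v-r:v+r,u-r:u+r];a=cv2.resize(a,(400,400),interpolation=cv2.INTER_NEAREST);a=np.clip(a*3.2,0,255).astype(np.uint8)
    for k in range(0,2*r,5): cv2.putText(a,str(u-r+k),(k*200//r,10),0,.35,(0,0,255));cv2.putText(a,str(v-r+k),(0,k*200//r+8),0,.35,(0,0,255))
    return a
a=np.vstack([np.hstack([t("side",320,213,20),t("top",287,204,20)]),np.hstack([t("side",390,211,20),t("top",371,200,20)])])
cv2.imwrite("pics/crop2.png",cv2.resize(a,(600,600)))
E
```

```text
(no output)
```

View pics/crop2.png

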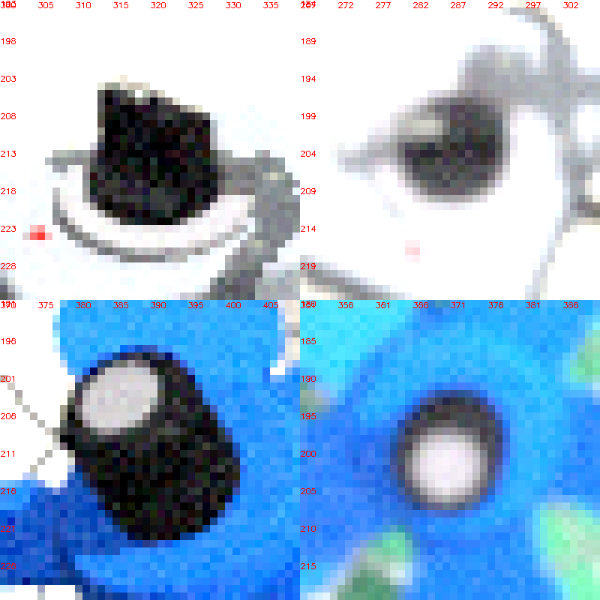

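Crop 2 shows the following:
- **Knob:** the bar's top edge runs from (313,204) to (328.5,208) in side. In top, the white line is at (280.5–285.5, 200.5), pointing left (+y).
- **Nose cap:** at (385.7,203.9) in side and (370.6,202.4) in top.
- **Box:** the red dot is at (282,217.3) in top, so the box is yawed about -25°.

Next I'll triangulate these.

```bash
python3 - <<'E'
from h import *
np.set_printoptions(precision=4,suppress=True)
print("nose tip",*tri((385.7,203.9),(370.6,202.4)))
print("rim c",*tri((398.5,222),(372.5,195.5)))
print("pivL",*tri((357,187.5),(319.5,181.5)),"pivR",*tri((441,258),(425.5,212)))
print("bar ends z.107 side",onz("side",(313.2,204),.107),onz("side",(328.5,208),.107))
print("white line top",onz("top",(280.5,200.5),.107),onz("top",(285.5,200.5),.107))
print("red",onz("top",(282.1,217.3),.063),onz("side",(304,223.9),.063))
a=[onz("top",p,.063) for p in((282,181),(310,189),(294,231-3),(266,214.5))];print("box",np.array(a))
# side view box top corners: crop1 (left 37,160),(near 80,238..),(back 175,125)
I=cv2.imread("pics/top0.png");print("plate front corners",onz("top",(311,233),.015),onz("top",(404,260),.015),onz("top",(424,190),.015))
# foot: bottom dark blob in side / top
print("foot side",onz("side",(319.5,216.5),.075),"foot ring top c",onz("top",(287.5,204.5),.075))
E
```

```text
nose tip [ 0.5987 -0.0909  0.2455] 0.0010714240890133033
rim c [ 0.6358 -0.1021  0.1829] 0.0011672922692435223
pivL [0.6732 0.0497 0.1917] 0.005527549841306925 pivR [ 0.5847 -0.2488  0.1921] 0.0015618004447789935
bar ends z.107 side [0.6367 0.1684 0.107 ] [0.65   0.1268 0.107 ]
white line top [0.6433 0.1653 0.107 ] [0.6433 0.1504 0.107 ]
red [0.6025 0.1636 0.063 ] [0.6007 0.1683 0.063 ]
box [[0.7178 0.1654 0.063 ]
 [0.6918 0.0788 0.063 ]
 [0.569  0.127  0.063 ]
 [0.6114 0.2129 0.063 ]]
plate front corners [0.5634 0.0768 0.015 ] [ 0.4773 -0.2109  0.015 ] [ 0.7017 -0.2812  0.015 ]
foot side [0.6395 0.1494 0.075 ] foot ring top c [0.6395 0.1467 0.075 ]
```

```bash
cat >> h.py <<'E'
K=np.array([.6395,.148]); NZ=np.array([-.5*np.cos(np.radians(-16.5)),-.5*np.sin(np.radians(-16.5)),np.cos(np.pi/6)])
NX=np.array([np.cos(np.radians(-16.5))*NZ[2],np.sin(np.radians(-16.5))*NZ[2],.5]); NY=np.cross(NZ,NX)
NOSE=np.array([.611,-.0945,.2275])
def down(a):  # tool down, closing axis y at angle a deg
    a=np.radians(a);y=np.array([np.cos(a),np.sin(a),0]);z=np.array([0,0,-1.]);return np.c_[np.cross(y,z),y,z]
def nrot(a): # tool along -NZ, closing axis at angle a about NZ from NX
    a=np.radians(a);y=NX*np.cos(a)+NY*np.sin(a);return np.c_[np.cross(y,-NZ),y,-NZ]
np.set_printoptions(precision=3,suppress=True)
E
python3 - <<'E'
from h import *
for a in(7,65,80,187,245,260):
    q=bot.solve_ik(np.r_[K,.081],down(a));print(a,q)
for a in range(0,360,45): print(a,bot.solve_ik(NOSE-NZ*.0127,nrot(a)))
E
```

```text
7 [-38.74   31.365  29.63   89.007 -16.63   64.051   1.61 ]
65 [-35.458  30.525  24.996  88.814 -13.846  63.742  57.646]
80 [-34.572  30.333  23.762  88.761 -13.122  63.676  72.136]
187 [ 28.407  50.862 -71.783  84.956  48.577  79.278 141.039]
245 [ -59.945   47.151   66.091   90.096  -44.604   72.646 -101.652]
260 [ -43.084   32.836   35.947   89.255  -20.622   64.659 -102.581]
0 [-50.956  -4.726  50.001 114.97   18.449  40.408 -27.788]
45 [-57.321  -5.936  55.871 115.128  20.49   40.829  15.837]
90 [-59.036  -6.341  57.408 115.166  21.168  40.979  60.372]
135 [-53.377  -5.14   52.26  115.034  19.148  40.547 106.746]
180 None
225 None
270 [  15.366    0.096  -15.195  112.166   12.815   39.457 -114.185]
315 [-46.452  -4.069  45.738 114.841  17.342  40.199 -72.066]
```

```bash
python3 - <<'E'
from h import *
bot.goto(np.r_[K,.2],down(7))
bot.servo_line(np.r_[K,.084],vel=.12)
s=bot.read_state();print(s["time"],s["ee_pos"],s["wrist_force"],s["moment"])
bot.grab(20)
s=bot.read_state();print(s["time"],s["ee_pos"],s["wrist_force"],s["moment"],s["width"]*87,s["grip_force"])
for n in P: cv2.imwrite(f"pics/{n}1.png",optics.snapshot(n)[:,:,::-1])
a=np.vstack([cv2.imread("pics/side1.png")[130:280,250:450],cv2.imread("pics/top1.png")[130:280,220:420]])
cv2.imwrite("pics/c3.png",cv2.resize(a,None,fx=2,fy=2))
E
```

```text
3.5833 [0.64  0.148 0.085] [ 1.362  1.42  -0.154] [-0.117  0.014  0.009]
4.75 [0.641 0.148 0.084] [ 5.238  1.432 -3.991] [ 0.123 -1.099 -0.059] 13.99949857403509 19.999074346851557
```

View pics/c3.png

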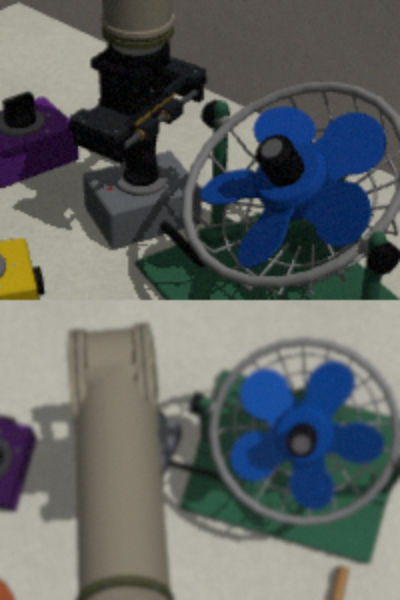

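The fingers hold the bar: the width reads 14.0 mm, and the gripper sits over the grey box with its body clear of the rim. Next I turn anticlockwise in steps and watch the moment.

```bash
python3 - <<'E'
from h import *
p=bot.read_state()["ee_pos"]; p=np.r_[K,.084]
for a in list(range(15,56,10))+list(range(58,86,3)):
    bot.goto(p,down(a)); s=bot.read_state();y=s["tool_rot"][:,1]
    print(a,round(s["time"],2),"yaw %.1f"%np.degrees(np.arctan2(y[1],y[0])),s["wrist_force"],s["moment"],round(s["width"]*87,2))
    if s["moment"][2]<-.35 or abs(s["moment"][2])>.6: break
E
```

```text
15 5.1 yaw 15.1 [ 6.461  1.011 -4.062] [ 0.19  -1.328  0.018] 14.3
25 5.38 yaw 25.1 [ 6.508  0.766 -4.865] [ 0.315 -1.402  0.039] 13.64
35 5.65 yaw 35.1 [ 7.319  2.117 -4.762] [ 0.308 -1.586  0.037] 13.8
45 5.92 yaw 45.1 [ 8.25   2.666 -5.269] [ 0.412 -1.759  0.05 ] 13.77
55 6.2 yaw 55.1 [ 8.314  1.897 -5.787] [ 0.484 -1.941  0.054] 13.62
58 6.45 yaw 58.0 [ 8.927  2.483 -6.25 ] [ 0.434 -1.864  0.052] 13.95
61 6.7 yaw 61.0 [ 8.827  2.054 -4.966] [ 0.474 -1.917  0.047] 13.85
64 6.95 yaw 64.0 [ 8.154  2.26  -5.873] [ 0.514 -1.889  0.004] 13.85
67 7.2 yaw 67.0 [ 8.692  3.577 -5.456] [ 0.54  -1.935 -0.049] 14.32
70 7.45 yaw 70.0 [ 7.409  2.644 -5.239] [ 0.621 -1.7   -0.448] 14.31
```

```bash
python3 - <<'E'
from h import *
bot.let_go()
bot.servo_line(np.r_[K,.22],vel=.2)
# move towards the stand-off above the nose
a=-20
pre=NOSE-NZ*.0127+NZ*.12
q=bot.solve_ik(pre,nrot(a));print(q)
bot.goto(pre,nrot(a))
print(bot.read_state()["time"])
for n in P: cv2.imwrite(f"pics/{n}2.png",optics.snapshot(n)[:,:,::-1])
t=[cv2.resize(cv2.imread("pics/side2.png")[193:233,300:340],(400,400),interpolation=0)*1.,cv2.resize(cv2.imread("pics/top2.png")[184:224,267:307],(400,400),interpolation=0)*1.]
cv2.imwrite("pics/c4.png",np.vstack([np.clip(np.hstack(t)*2.2,0,255)[:, :],cv2.resize(cv2.imread("pics/side2.png")[150:270,280:520],(800,200*2))[:200]]).astype(np.uint8))
E
```

```text
[-23.31  -14.396  17.492 111.504  18.334  55.175 -48.669]
11.2583
```

View pics/c4.png

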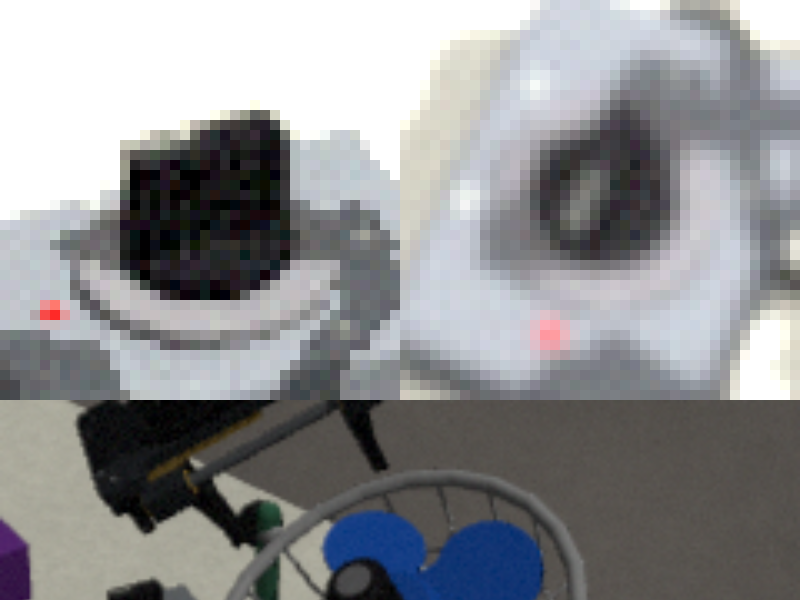

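The white line points at the red dot, from (627,120) to (578,220) in the top tile, so the knob is off. The gripper is at its stand-off above the nose. Now I grip and sweep with joint 7 only.

```bash
python3 - <<'E'
from h import *
q=np.array(bot.read_state()["joint_positions"]);q[6]=-135;bot.movej(q)
R=bot.read_state()["tool_rot"]
s=bot.read_state();f0,m0=s["wrist_force"],s["moment"];print("free",f0,m0,m0@NZ,"z err",R[:,2]+NZ)
G=NOSE-NZ*.0127
bot.servo_line(G,vel=.1)
s=bot.read_state();print(s["ee_pos"]-G,s["wrist_force"],s["moment"])
bot.grab(40)
s=bot.read_state();print(s["time"],s["ee_pos"]-G,s["wrist_force"],s["moment"],s["width"]*87,s["joint_positions"])
for n in P: cv2.imwrite(f"pics/{n}3.png",optics.snapshot(n)[:,:,::-1])
a=np.vstack([cv2.imread("pics/side3.png")[120:290,280:480],cv2.imread("pics/top3.png")[120:290,270:470]])
cv2.imwrite("pics/c5.png",cv2.resize(a[:,:],None,fx=1.75,fy=1.75))
E
```

```text
free [ 0.947  0.328 -0.673] [0.22  0.733 0.026] 0.020996044094958817 z err [-0.001 -0.    -0.   ]
[0.    0.    0.001] [ 0.053  1.155 -0.753] [0.155 0.765 0.033]
14.8917 [0. 0. 0.] [ 2.212  2.366 -1.316] [0.458 0.421 0.209] 41.151870536515865 [ -22.759   -1.885   22.621  113.916   13.944   39.677 -131.273]
```

View pics/c5.png

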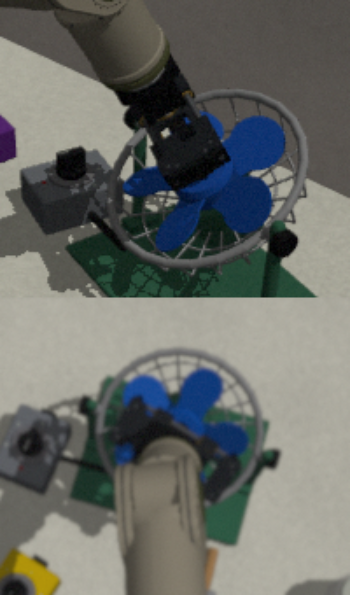

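```bash
cat > sweep.py <<'E'
from h import *
import pickle,sys
q=np.array(bot.read_state()["joint_positions"]);D=[]
def step(t,d):
    q[6]=t;bot.movej(q)
    for k in range(4):
        s=bot.read_state();D.append([d,s["joint_positions"][6],s["moment"]@NZ,s["wrist_force"]@NX,s["wrist_force"]@NY,s["wrist_force"]@NZ,s["width"]*87,s["time"]]);bot.pause(.01)
for t in range(-122,141,9): step(t,1)
for t in range(130,-131,-9): step(t,-1)
D=np.array(D);np.save("D.npy",D)
E
python3 sweep.py; python3 -c "
import numpy as np;np.set_printoptions(precision=3,suppress=True,linewidth=120)
D=np.load('D.npy');print(D.reshape(-1,4,8).mean(1))"
```

```text
[[   1.    -122.233    0.188    1.731    4.285   -3.978   40.991   15.279]
 [   1.    -113.255    0.163    1.776    6.175   -4.845   41.169   15.588]
 [   1.    -104.254    0.141    2.002    7.747   -5.747   41.087   15.896]
 [   1.     -95.254    0.172    1.427    9.627   -5.59    41.059   16.204]
 [   1.     -86.254    0.173   -0.052   11.03    -4.752   41.248   16.512]
 [   1.     -77.254    0.146   -0.919   12.456   -3.777   41.007   16.821]
 [   1.     -68.253    0.221   -3.043   13.66    -1.851   41.241   17.129]
 [   1.     -59.254    0.186   -5.385   14.156    0.738   41.18    17.438]
 [   1.     -50.254    0.199   -7.722   14.688    3.138   41.265   17.746]
 [   1.     -41.254    0.166  -10.439   15.557    5.771   41.169   18.054]
 [   1.     -32.253    0.175  -13.596   15.743    9.604   41.031   18.363]
 [   1.     -23.254    0.18   -15.772   15.068   13.161   41.081   18.671]
 [   1.     -14.256    0.147  -18.537   14.439   16.525   41.261   18.979]
 [   1.      -5.256    0.127  -21.051   14.023   20.444   41.121   19.288]
 [   1.       3.744    0.115  -23.244   12.829   2
[... 2625 characters left out ...]
0.335   41.159   30.388]
 [  -1.     -50.338    0.034   -7.291   13.175   -1.51    40.892   30.696]
 [  -1.     -59.337   -0.007   -5.387   12.571   -3.745   41.15    31.004]
 [  -1.     -68.337    0.016   -3.871   12.377   -5.539   41.04    31.312]
 [  -1.     -77.339    0.008   -2.493   11.358   -6.886   40.954   31.621]
 [  -1.     -86.339    0.021   -1.367   10.053   -7.65    41.113   31.929]
 [  -1.     -95.34     0.01    -0.233    8.845   -8.503   41.127   32.238]
 [  -1.    -104.338   -0.025    0.454    7.87    -8.145   41.124   32.546]
 [  -1.    -113.339   -0.039    0.351    6.19    -7.807   40.977   32.854]
 [  -1.    -122.341   -0.048    0.261    5.039   -6.87    41.101   33.162]]
```

```bash
python3 - <<'E'
from h import *
D=np.load('D.npy');d,q,m,fx,fy,fz=D.T[:6];t=np.radians(q)
for lab,cols in(("none",[]),("F",[fx,fy]),("Fz",[fx,fy,fz])):
    A=np.c_[[np.ones_like(t),d,np.cos(t),np.sin(t)]+cols].T
    x,r,_,_=np.linalg.lstsq(A,m,rcond=None);C=np.linalg.inv(A.T@A)*r[0]/(len(m)-A.shape[1])
    print(lab,x,"amp",np.hypot(x[2],x[3]),"phase",np.degrees(np.arctan2(x[3],x[2])),"rms",np.sqrt(r[0]/len(m)),"sd",np.sqrt(np.diag(C)))
E
```

```text
none [ 0.02   0.093  0.025 -0.071] amp 0.07536921634049659 phase -70.33643063598825 rms 0.030772626133635933 sd [0.002 0.002 0.004 0.003]
F [ 0.029  0.094  0.049 -0.097 -0.001 -0.003] amp 0.10852395119214596 phase -63.11177676991493 rms 0.03070231855820819 sd [0.027 0.003 0.027 0.032 0.002 0.003]
Fz [ 0.016  0.1    0.027 -0.065 -0.005 -0.002 -0.004] amp 0.07045946578679892 phase -67.55765003516997 rms 0.030373676619796484 sd [0.027 0.004 0.029 0.035 0.002 0.003 0.002]
```

The fit gives an amplitude of 0.075 N m, within the stated 0.055–0.085, and puts the heavy side lowest at q7≈20. The start is then about 29° from the top. The opposite sign would put it 29° from the lowest point, which contradicts the task text. Side forces were large, so I'll regrip at the middle and do one shorter confirming sweep.

```bash
cat > s2.py <<'E'
from h import *
q=np.array(bot.read_state()["joint_positions"]);q[6]=20;bot.movej(q)
bot.let_go();p=bot.read_state()["ee_pos"];bot.servo_line(NOSE-NZ*.0127-NX*.0015,vel=.02);bot.grab(40)
s=bot.read_state();print(s["time"],s["wrist_force"]@np.c_[NX,NY,NZ],s["moment"]@NZ,s["width"]*87)
q=np.array(s["joint_positions"]);D=[];print(q[6])
def step(t,d):
    q[6]=t;bot.movej(q)
    for k in range(4):
        s=bot.read_state();D.append([d,s["joint_positions"][6],s["moment"]@NZ,*(s["wrist_force"]@np.c_[NX,NY,NZ]),s["time"]]);bot.pause(.01)
c=q[6]
q[6]=c-102;bot.movej(q)
for t in range(-90,103,16): step(c+t,1)
for t in range(90,-103,-16): step(c+t,-1)
D=np.array(D);np.save("D2.npy",D);print(D.reshape(-1,4,7).mean(1))
d,Q,m,fx,fy,fz=D.T[:6];t=np.radians(Q)
for lab,cols in(("none",[]),("F",[fx,fy])):
    A=np.c_[[np.ones_like(t),d,np.cos(t),np.sin(t)]+cols].T
    x,r,_,_=np.linalg.lstsq(A,m,rcond=None)
    ph=np.degrees(np.arctan2(x[3],x[2]));print(lab,x,"amp",np.hypot(x[2],x[3]),"bottom q",90+ph,"rms",np.sqrt(r[0]/len(m)))
E
python3 s2.py
```

```text
37.4 [-2.253 -2.136  2.99 ] 0.0076397090653570225 41.02765519515898
20.052081307767306
[[  1.    -69.95    0.282 -18.774  -1.888  24.567  39.296]
 [  1.    -53.958   0.286 -16.496  -2.93   21.84   39.704]
 [  1.    -37.958   0.291 -14.072  -4.392  17.907  40.113]
 [  1.    -21.958   0.222 -10.168  -3.456  13.783  40.521]
 [  1.     -5.961   0.228  -6.475  -3.343   9.294  40.929]
 [  1.      9.859   0.199  -3.207  -2.653   4.9    41.337]
 [  1.     25.674   0.129  -0.105  -0.294  -0.093  41.746]
 [  1.     41.598   0.091   2.565   3.431  -4.564  42.154]
 [  1.     57.591   0.077   3.728   5.731  -6.498  42.562]
 [  1.     73.589   0.029   3.643   7.614  -7.65   42.971]
 [  1.     89.588   0.045   2.553   9.465  -7.635  43.379]
 [  1.    105.588  -0.014   0.229  10.874  -6.127  43.787]
 [  1.    121.588  -0.022  -1.596  12.09   -3.928  44.196]
 [ -1.    109.519  -0.22    0.035  11.236  -5.71   44.546]
 [ -1.     93.528  -0.212   2.158   9.628  -7.106  44.954]
 [ -1.     77.529  -0.198   3.679   7.932  -7.579  45.363]
 [ -1.     61.529  -0.137   3.737   6.503  -6.888  45.771]
 [ -1.     45.532  -0.082   3.111   3.537  -5.024  46.179]
 [ -1.     30.05   -0.056   2.076   2.557  -3.437  46.587]
 [ -1.     14.344  -0.035  -1.03    0.051   1.066  46.996]
 [ -1.     -1.747   0.044  -4.35   -1.184   6.427  47.404]
 [ -1.    -17.744   0.031  -7.899  -2.322  10.99   47.812]
 [ -1.    -33.744   0.053 -11.484  -2.214  15.634  48.221]
 [ -1.    -49.743   0.079 -14.854  -1.828  19.639  48.629]
 [ -1.    -65.743   0.058 -17.563  -0.59   22.828  49.037]
 [ -1.    -81.743   0.073 -18.41    0.908  24.42   49.446]]
none [ 0.03   0.102  0.08  -0.125] amp 0.14831630668200443 bottom q 32.71033328875593 rms 0.02851558903538699
F [ 0.029  0.104  0.094 -0.156  0.002  0.003] amp 0.1821333218893272 bottom q 30.927253118570988 rms 0.028366832340551047
```

```bash
python3 - <<'E'
from h import *
D1=np.load('D.npy')[:,:6];D2=np.load('D2.npy')[:,:6]
D=np.r_[D1,D2];k=np.r_[np.zeros(len(D1)),np.ones(len(D2))]
d,q,m,fx,fy,fz=D.T;t=np.radians(q);o=np.ones_like(t)
def fit(lab,cols,w=o):
    A=np.c_[[o,d,np.cos(t),np.sin(t)]+cols].T;A_=A*w[:,None]
    x,r,_,_=np.linalg.lstsq(A_,m*w,rcond=None)
    C=np.linalg.inv(A_.T@A_)*r[0]/(w>0).sum()
    print(lab,x,"sd",np.sqrt(np.diag(C))[2:4],"amp %.3f bottom %.1f rms %.4f"%(np.hypot(x[2],x[3]),90+np.degrees(np.arctan2(x[3],x[2])),np.sqrt(r[0]/(w>0).sum())))
fit("none",[]);fit("F",[fx,fy]);fit("FFz",[fx,fy,fz]);fit("F sep",[fx,fy,fx*k,fy*k]);
fit("F+bias",[fx,fy,k]);fit("FFz+bias",[fx,fy,fz,k])
fit("lowF",[],(np.hypot(np.hypot(fx,fy),fz)<15)*1.)
fit("lowF F",[fx,fy],(np.hypot(np.hypot(fx,fy),fz)<20)*1.)
E
```

```text
none [ 0.022  0.096  0.046 -0.086] sd [0.004 0.003] amp 0.097 bottom 28.5 rms 0.0409
F [ 0.043  0.096  0.06  -0.097 -0.    -0.005] sd [0.003 0.002] amp 0.114 bottom 31.7 rms 0.0305
FFz [ 0.043  0.097  0.061 -0.097 -0.001 -0.005 -0.001] sd [0.003 0.003] amp 0.114 bottom 32.2 rms 0.0305
F sep [ 0.038  0.097  0.067 -0.111 -0.001 -0.006  0.     0.004] sd [0.01 0.02] amp 0.130 bottom 31.0 rms 0.0303
F+bias [ 0.032  0.096  0.054 -0.1   -0.001 -0.004  0.014] sd [0.004 0.003] amp 0.113 bottom 28.5 rms 0.0303
FFz+bias [ 0.027  0.098  0.054 -0.099 -0.003 -0.005 -0.002  0.019] sd [0.004 0.003] amp 0.113 bottom 28.5 rms 0.0301
lowF [ 0.003  0.097  0.089 -0.091] sd [0.006 0.004] amp 0.127 bottom 44.6 rms 0.0351
lowF F [ 0.032  0.095  0.067 -0.092 -0.    -0.004] sd [0.007 0.004] amp 0.113 bottom 36.0 rms 0.0320
```

The two sweeps disagree by about 15° because side loads leak into the moment. I'll regrip near q7=30 with no side load, read the free bias there, and take a local two-way measurement.

```bash
cat > s3.py <<'E'
from h import *
q=np.array(bot.read_state()["joint_positions"]);q[6]=30;bot.movej(q)
B=np.c_[NX,NY,NZ]
def rd(n):
    o=[]
    for k in range(n):
        s=bot.read_state();o.append(np.r_[s["joint_positions"][6],s["moment"]@B,s["wrist_force"]@B]);bot.pause(.01)
    return np.mean(o,0),np.std(o,0)[3]
bot.let_go();f,sd=rd(25);print("free",f,sd)
bot.grab(40);print("grip",rd(5)[0],bot.read_state()["time"])
prev=30;out=[]
for t in (17,30,43,56,43,30,17,4,17,30,43,30):
    q[6]=t;bot.movej(q);r,sd=rd(8);out.append(np.r_[np.sign(t-prev),r-np.r_[0,f[1:]]]);prev=t
out=np.array(out);np.save("D3.npy",out);print(out,bot.read_state()["time"])
E
python3 s3.py
```

```text
free [30.001 -0.044  0.573  0.017 -0.01  -0.227  0.015] 0.02898067508174015
grip [29.994  1.015 -0.5   -0.07   5.828  6.01  -7.352] 53.2667
[[-1.    16.976  1.242 -1.224 -0.067  5.946  6.109 -8.197]
 [ 1.    30.027  1.06  -1.075  0.099  5.39   6.054 -7.206]
 [ 1.    43.024  0.816 -0.977  0.077  5.031  5.654 -6.523]
 [ 1.    56.023  0.587 -0.942  0.076  4.726  5.319 -5.249]
 [-1.    42.974  0.852 -0.975 -0.119  4.976  5.639 -5.907]
 [-1.    29.975  1.077 -1.065 -0.08   5.464  5.872 -7.327]
 [-1.    16.977  1.269 -1.209 -0.075  5.933  6.396 -8.093]
 [-1.     3.977  1.356 -1.424 -0.036  6.7    6.456 -9.247]
 [ 1.    17.028  1.22  -1.22   0.144  6.044  6.275 -7.999]
 [ 1.    30.026  1.039 -1.074  0.119  5.523  5.911 -6.643]
 [ 1.    43.025  0.815 -0.968  0.075  4.88   5.474 -6.147]
 [-1.    29.974  1.087 -1.071 -0.097  5.78   6.187 -7.231]] 58.0667
```

```bash
python3 - <<'E'
from h import *
q=np.array(bot.read_state()["joint_positions"]);q[6]=34;bot.movej(q);bot.pause(.2)
s=bot.read_state();print(s["time"],s["joint_positions"][6],s["width"]*87,s["grip_force"],s["wrist_force"])
im=optics.snapshot("top");cv2.imwrite("pics/top_end.png",im[:,:,::-1])
E
```

```text
58.5167 33.93084197342837 41.213137614779754 39.99382791342214 [ 2.458  0.61  -0.662]
```

View pics/top_end.png

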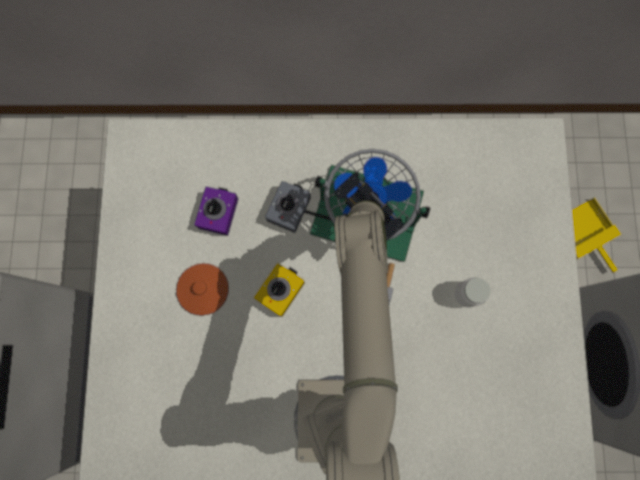

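The grip is holding at 41 mm. The blades at (375,168) and (398,190) match a 165° turn from the start, so the nose didn't slip. The knob is still off, and the jar (475,292), lid (202,289) and brush (389,275) haven't moved.

```bash
python3 -c "
from rig import close_job
print(close_job())"
```

```text
the job is handed in; nothing more can be done
None
```

I turned the speed knob to off first, then brought the fan's heavy side to the lowest point as best I could measure it (probably within 10°, though my sweeps spread further), and handed in at about 59 s still gripping the nose; the jar, lid and brush were left alone.

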